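# Unpin a power supply's cover and hold it open at 60 degrees

## Robot

A 6-joint arm with a two-finger parallel gripper is mounted at the origin on a cart in front of the work surface, level with it; the furniture and walls round the work are solid. World frame = base frame: x ahead of the robot, y to its left, z up, the work surface at z = 0. Lengths are in mm, angles in rad, forces in N, time in s.
With the tool pointing down it reaches from about 300 to 850 mm from the base axis. Payload 4.2 kg.
Tool frame: the origin (TCP) lies midway between the tips of the shut fingers; the grasp point (between the pads) lies 19 mm behind it (env.hold_point_z is the distance from the TCP to the grasp point, in mm); z points along the fingers, y is the line along which they close (so a half turn about z gives the same grasp; the last joint's range is limited). The gripper opens to 91 mm and grips with 3 to 60 N. Pads are 32 mm wide; open, the fingers measure 118 mm over their backs; the gripper's body (76 mm by 178 mm) begins 60 mm behind the grasp point.
Start: joints at [1.326, 0.32, 1.565, -0, 1.257, -0.02], TCP at [128.175, 560.548, 213.976] pointing down, gripper open.
Joint ranges: [-3.11, 3.11], [-0.84, 2.01], [0.21, 2.61], [-1.34, 4.49], [0.05, 2.63], [-2.56, 2.56]. Speed limits (rad/s): [2.57, 2.57, 3.14, 3.14, 3.14, 3.14].

## Interface

Orientations are given as a rotation vector (axis times angle).
In Python, from cell import env gives the robot as it stands.
- The arm moves only by the tool servo_tool, never from a script. Its argument "commands" is a list of rows, each an object of numbers: "tx", "ty", "tz": the shift along the tool's x, y, z in cm; "wx", "wy", "wz": the turn, a rotation vector about the tool's x, y, z in rad; "grip": the closure, from -1 (fully open) to 1 (shut). A call has 1 to 20 rows; each row is the pose to reach, as a shift and turn from the pose commanded when the call began, along the tool's axes at that moment; what a row does not reach only later rows make up. A row lasts 1/12 s, in which the tool goes at most 41.7 mm and 7.16 degrees, less where a joint would pass 70% of its speed; a pose out of reach is approached as far as the arm can. A call with a gripper value outside its range is refused whole. The fingers move at their own pace and stop on an object; "force" is the grip in N (left out, the last holds). Time passes only in rows, so rows that repeat a pose let the fingers close. It gives the time, the measured TCP pose, the force and the opening at its end, in the units of the state.
- env.get_state(): the state, without advancing time (a new reading comes with each control period).
- env.capture(name): name is "scene" or "top"; returns the picture (400x640x3 uint8, blue, green, red); there is no depth.
- env.get_calibration(name): a dict with "mtx" (3x3 intrinsics, pixels), "extrinsics" (4x4, takes a point from camera to world coordinates). Camera axes: x right, y up, looking along -z (the intrinsics and any distortion apply to the point x, -y, -z); pixel columns grow to the right and rows downward; lengths in mm; the calibration is good to about 2 mm. A picture is of the moment at which its call begins. get_calibration takes no time and is no camera call.
- env.hand_in(): hands the job in, once; it reports no verdict.
The state is a dict: "t": time; "joint_pos": joint angles; "joint_velocities": joint speeds; "tau": joint torques, N m; "ee_pos": TCP position; "ee_rot": TCP orientation; "contact_force": force on the tool from outside, world axes, zero at the start; "torque": the same for the moment, N m; "grip_width": finger opening in mm.
Only numpy, scipy, OpenCV 4.12 (cv2) and the standard library are available. Lean on these libraries where they do the work, as an engineer would, in place of code of your own. Each camera call takes 0.05 s, during which the arm holds its last target. There are 200 camera calls.

## Task

Hold this bench supply's cover open for me: I need both hands inside with the meter probes, the cover drops shut by itself and its hinge is worn. With the cover still shut, pull the red-headed locking pin up out of its ball catch and leave it in the blue parts tray; then swing the black-handled cover up to 60 degrees, never past 75 and never letting it fall, and finish still holding it there. Leave the tray, meter, tape roll and memory stick where they are.

Things in the scene. Friction and masses are not known exactly. Their poses are not given: they have to be found in the camera images.
- case: grey steel power supply case, 124 (x) by 204 (y) by 66 mm high, fixed to the bench; origin at the centre of its underside; +x points from the front to the hinge side at the back, z up. A steel lug on the front holds the locking pin at x = -90 mm, y = 0.
- cover (a joint): angle of the cover in rad: 0 shut (level), positive as its front edge rises; 1.047 is 60 degrees. Free hinge without stay: let go, the cover falls shut. About 0.4 kg with the fan inside it.
- cover_hinge (a point): middle of the hinge line, at the back of the case, 66 mm above the bench; the line runs along the case's y axis. Axes as those of the case, it does not move with the cover.
- cover_handle (a point): middle of the cover's black handle bar, a bow 110 mm long along the case's y: round bar 10 mm thick, centre 37 mm above the cover's top (71 mm above the bench when shut). Shut, it lies 105 mm in front of and 42 mm above the hinge line, and turns about that line with the cover. The bar can turn between fingers, so an upright tool can hold it through the whole swing.
- lock_pin: loose steel pin, 54 mm long, 60 g, upright through the cover's tongue into the lug; origin at its lower tip, z towards its head. Shaft 10 mm thick for 26 mm, collar 24 mm wide, 4 mm high, then the red head, 20 mm wide, 24 mm high. Two spring balls grip its neck: 5 to 12 N upward frees it within the first 5 mm; after 26 mm it is clear of lug and tongue.
- pin_head (a point): on the axis of the pin, in the middle of its red head, 42 mm from the tip (84 mm above the bench at the start)
- tray: open blue plastic parts tray, 112 (x) by 84 (y) by 32 mm high, walls and floor 3 mm thick, loose; origin at the centre of its underside; it stands to the left or to the right of the supply
- meter: multimeter, 155 by 82 by 46 mm, loose, on the other side of the supply; origin at the centre of its underside; to be left alone
- tape_roll: roll of amber tape, 54 mm diameter, 13 mm high, loose, in front of the supply; origin at the centre of its underside; to be left alone
- usb_stick: black memory stick with a bare metal plug, 72 by 16 by 9 mm, loose, in front of the supply; origin at the centre of its underside; to be left alone
Mind the look-alikes: they are no part of the job. Leave any brown look-alike of the tray alone.

How it is judged (in metres and radians):
On the way, in this order (a step that is already met when the one before it is completed fails the run):
1. the locking pin is pulled up out of the lug while the cover stays shut (height (world z) of lock_pin above 0.07 m and value of joint cover below 0.1 rad), for 0.1 s.
2. the pin rests in the tray, let go, and the cover is still shut (value of joint cover below 0.1 rad and contact force between the fingers and lock_pin below 0.05 N and x of pin_head in the frame of tray between -0.055 and 0.055 m and y of pin_head in the frame of tray between -0.042 and 0.042 m and height (world z) of pin_head below 0.06 m and contact force between lock_pin and tray above 0.1 N and height (world z) of lock_pin below 0.035 m), for 0.2 s.
At the end, for the whole second after the job is handed in: The fingers hold the cover still at 60 degrees (within 5 degrees), pressing on it with at least 0.4 N and nothing else carrying it; the pin, let go, rests in the tray (value of joint cover between 0.96 and 1.134 rad and velocity of joint cover between -0.1 and 0.1 rad/s and contact force between the fingers and cover above 0.4 N and contact force between each of meter, tray, lock_pin, usb_stick, tape_roll and cover below 0.05 N and contact force between the fingers and lock_pin below 0.05 N and x of pin_head in the frame of tray between -0.055 and 0.055 m and y of pin_head in the frame of tray between -0.042 and 0.042 m and height (world z) of pin_head below 0.06 m and contact force between lock_pin and tray above 0.1 N and linear speed of lock_pin below 0.05 m/s and height (world z) of lock_pin below 0.035 m); the arm keeps its last pose, push and grip.
It fails at once if the cover is swung past 75 degrees (value of joint cover above 1.31 rad).
It fails at once if the cover is let fall (closing faster than 1.2 rad/s) (velocity of joint cover below -1.2 rad/s).
It fails at once if the tray, the meter, the tape roll or the memory stick is shoved more than 3 cm from its place (distance of any of tray, meter, tape_roll, usb_stick from where it was at the start of the episode above 0.03 m).
It also fails if it takes over 51 s, if anything falls off the work surface, if the arm or the gripper's body presses on something with over 40 N, if the wrist force passes 120 N, or if a joint passes its speed limit or range.

## Working session

There is one attempt and no reset: what is moved stays moved. The work goes in short steps, Python scripts to look and compute and a tool call to move; the robot and the scene stay as the last step left them, time stands still between calls to the robot, and variables do not carry over. Pictures are saved under pics/ and viewed, on a budget of 10 in all, crops included, one or two more only if the job needs it, and the job is handed in when it is done.

Besides the shell and the picture viewer there is one more tool, called by a JSON object that holds its "fn" and its "kwargs". servo_tool: Moves the arm, as the interface text tells. Its arguments: {"type":"object","properties":{"commands":{"type":"array"},"force":{"type":"number"}},"required":["commands"]}

```bash
mkdir -p pics; ls
python3 - <<'E'
from cell import env
import cv2,numpy as np
print(env.get_state())
a=env.capture("scene");b=env.capture("top")
cv2.imwrite("pics/s0.png",a);cv2.imwrite("pics/t0.png",b)
for n in("scene","top"):print(env.get_calibration(n))
E
```

```text
pics
{'t': 0.0, 'joint_pos': array([ 1.32603456e+00,  3.20321356e-01,  1.56568267e+00, -3.89539583e-05,
        1.25738799e+00, -1.99971674e-02]), 'joint_velocities': array([-0.0006653 ,  0.00042837,  0.00299986,  0.00176414,  0.00121816,
       -0.00077093]), 'tau': array([ 1.32083307e-03, -4.12450862e+01, -2.31977373e+01,  7.27516576e-02,
        4.54723800e-02, -1.26751538e-04]), 'ee_pos': array([128.04155401, 560.04430494, 213.10195122]), 'ee_rot': array([-3.52275245e-01, -3.12157607e+00,  2.80919995e-03]), 'contact_force': array([-0.16279029,  0.80781307,  0.08858394]), 'torque': array([-0.0188712 , -0.03163856,  0.00330219]), 'grip_width': 91.19606154139346}
{'mtx': array([[415.02528821,   0.        , 319.62185502],
       [  0.        , 415.02528821, 199.09740605],
       [  0.        ,   0.        ,   1.        ]]), 'extrinsics': array([[ 6.82771880e-01,  5.49687952e-01, -4.81316647e-01,
        -7.52268957e+01],
       [-7.30627877e-01,  5.15786237e-01, -4.47378434e-01,
        -3.45035450e+02],
       [ 2.33796719e-03,  6.57120774e-01,  7.53781680e-01,
         1.06638452e+03],
       [ 0.00000000e+00,  0.00000000e+00,  0.00000000e+00,
         1.00000000e+00]])}
{'mtx': array([[464.35557062,   0.        , 310.11147533],
       [  0.        , 464.35557062, 196.4561445 ],
       [  0.        ,   0.        ,   1.        ]]), 'extrinsics': array([[-1.52834436e-02,  9.81636322e-01, -1.90148751e-01,
         2.40509458e+02],
       [-9.99852773e-01, -1.64877035e-02, -4.75277982e-03,
         2.27507846e+02],
       [-7.80061753e-03,  1.90048117e-01,  9.81743787e-01,
         1.65828680e+03],
       [ 0.00000000e+00,  0.00000000e+00,  0.00000000e+00,
         1.00000000e+00]])}
```

View pics/s0.png

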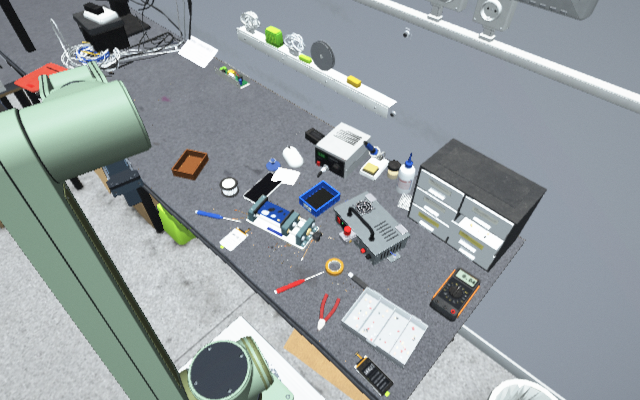

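View pics/t0.png

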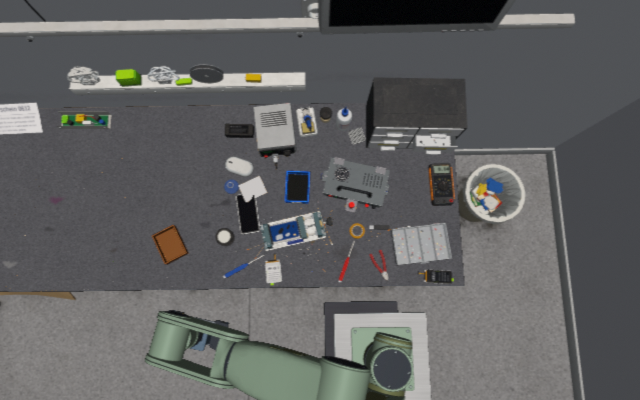

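The scene view shows the supply at about (370,228), the blue tray at (320,198) and the brown look-alike at (190,164). There are two red things in front of the supply: (347,233) and (364,249) in the scene view, (351,205) and (368,206) in the top view. I'll enlarge both views to tell them apart.

Run:
```python
import cv2,numpy as np
a=cv2.imread("pics/s0.png")[175:275,290:420];b=cv2.imread("pics/t0.png")[150:250,275:405]
f=lambda i:cv2.resize(i,None,fx=6,fy=6,interpolation=cv2.INTER_CUBIC)[:, :780]
g=np.vstack([cv2.resize(f(a),(390,300)),]);
cv2.imwrite("pics/c0.png",np.hstack([cv2.resize(a,(400,308),interpolation=2),cv2.resize(b,(400,308),interpolation=2)]))
for n in("s0","t0"):
  i=cv2.imread(f"pics/{n}.png");h=cv2.cvtColor(i,cv2.COLOR_BGR2HSV)
  m=((h[...,0]<8)|(h[...,0]>172))&(h[...,1]>150)&(h[...,2]>90)
  k,l,s,c=cv2.connectedComponentsWithStats(m.astype(np.uint8))
  print(n,[(s[j].tolist(),c[j].round(1).tolist()) for j in range(1,k) if s[j,4]>5])
  m=(abs(h[...,0].astype(int)-108)<12)&(h[...,1]>150)&(h[...,2]>60)
  k,l,s,c=cv2.connectedComponentsWithStats(m.astype(np.uint8))
  print(n,[(s[j].tolist(),c[j].round(1).tolist()) for j in range(1,k) if s[j,4]>60])
```

```text
s0 [([14, 64, 53, 29, 524], [36.6, 77.1]), ([317, 161, 3, 5, 13], [318.0, 162.7]), ([337, 217, 3, 7, 15], [338.2, 219.7]), ([344, 226, 7, 9, 53], [346.8, 229.9]), ([361, 248, 5, 5, 18], [362.7, 250.2]), ([277, 279, 27, 14, 112], [289.8, 285.6]), ([320, 295, 8, 23, 59], [322.9, 305.6]), ([325, 299, 15, 22, 56], [332.4, 309.8]), ([451, 310, 4, 4, 12], [452.5, 311.2])]
s0 [([299, 181, 41, 36, 534], [319.9, 197.4]), ([257, 201, 33, 22, 276], [273.9, 210.8]), ([198, 211, 25, 8, 81], [209.1, 214.4])]
t0 [([264, 155, 4, 2, 6], [265.5, 155.7]), ([484, 192, 4, 4, 10], [485.3, 193.7]), ([450, 199, 3, 3, 7], [450.7, 200.1]), ([349, 202, 5, 6, 26], [351.0, 204.5]), ([497, 202, 5, 5, 9], [499.4, 203.6]), ([365, 204, 4, 3, 11], [366.4, 204.9]), ([379, 250, 7, 20, 28], [382.4, 259.0]), ([370, 254, 12, 18, 34], [375.1, 263.3]), ([339, 257, 10, 23, 79], [343.8, 268.8])]
t0 [([285, 171, 25, 33, 261], [296.8, 185.4]), ([487, 178, 15, 15, 150], [494.0, 185.5]), ([270, 222, 29, 19, 277], [284.2, 229.6]), ([226, 264, 21, 13, 76], [235.7, 270.0])]
```

View pics/c0.png

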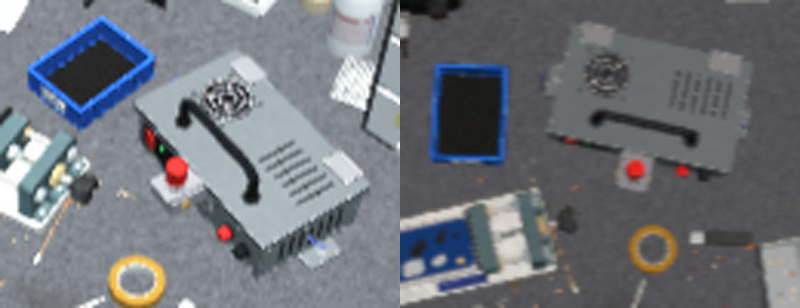

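Left half (scene): the red head stands on the light lug at about (347,231). The other red spots, at (338,220) and (364,250), are sockets or knobs on the front face. Right half (top): the pin is at (351,205) on the lug, so that is the locking pin. The blue tray is left of the supply at (297,187) top, and the brown tray at (170,244) is left alone.

```bash
cat > h.py <<'E'
from cell import env
import numpy as np,cv2
def ray(n,p):
    c=env.get_calibration(n);E=c["extrinsics"];q=np.linalg.solve(c["mtx"],[p[0],p[1],1.])
    return E[:3,3],E[:3,:3]@(q*[1,-1,-1])
def plane(n,p,z):
    o,d=ray(n,p);return (o+d*(z-o[2])/d[2]).round(1)
def tri(p,q):
    o,d=ray("scene",p);e,f=ray("top",q)
    s=np.linalg.lstsq(np.c_[d,-f],e-o,rcond=None)[0]
    a,b=o+d*s[0],e+f*s[1];return ((a+b)/2).round(1),round(float(np.linalg.norm(a-b)),1)
E
python3 - <<'E'
from h import *
print("pin tri",tri((347,231),(351,204.8)),"s",plane("scene",(347,231),86),"t",plane("top",(351,204.8),90))
for s,t in (((349.5,213),(339,188.3)),((371.9,237.7),(370.5,194.8))):
  print("handle end",tri(s,t),plane("scene",s,105),plane("top",t,105))
print("tray corners",[plane("top",(275+(x-400)/3.077,150+y/3.077),32).tolist() for x,y in((434,65),(508,65),(503,163),(431,160))])
print("tray scene",[plane("scene",(290+x/3.077,175+y/3.077),32).tolist() for x,y in((102,17),(156,54),(82,115),(28,76))])
print("case top scene",[plane("scene",(290+x/3.077,175+y/3.077),71).tolist() for x,y in((136,101),(234,50),(370,183),(262,250))])
print("case top top",[plane("top",(275+(x-400)/3.077,150+y/3.077),71).tolist() for x,y in((566,23),(748,58),(724,174),(547,132))])
print("lug",[plane("top",(275+(x-400)/3.077,150+y/3.077),40).tolist() for x,y in((635,170),)])
from scipy.spatial.transform import Rotation as R
print(R.from_rotvec(env.get_state()["ee_rot"]).as_matrix().round(3))
E
```

```text
pin tri (array([514.6,  94.3,  85. ]), 2.3) s [515.   93.3  86. ] t [512.8  95.5  90. ]
handle end (array([573.4, 134.1,  82.8]), 1.6) [559.5 122.9 105. ] [568.1 135.9 105. ]
handle end (array([548.2,  26.3,  82.4]), 0.3) [534.   17.7 105. ] [543.6  29.3 105. ]
tray corners [[650.0, 320.7, 32.0], [648.5, 234.0, 32.0], [532.0, 241.6, 32.0], [536.9, 324.8, 32.0]]
tray scene [[655.5, 317.9, 32.0], [654.9, 237.2, 32.0], [537.3, 237.2, 32.0], [537.0, 316.5, 32.0]]
case top scene [[565.1, 187.8, 71.0], [687.8, 159.2, 71.0], [642.5, -45.1, 71.0], [510.9, -16.4, 71.0]]
case top top [[687.3, 166.4, 71.0], [642.2, -40.6, 71.0], [508.3, -7.3, 71.0], [559.8, 190.9, 71.0]]
lug [[519.8, 90.0, 40.0]]
[[-0.975  0.223 -0.   ]
 [ 0.223  0.975 -0.002]
 [ 0.    -0.002 -1.   ]]
```

{"fn": "servo_tool", "kwargs": {"commands": [{"tx": -24,"ty": -18.4,"tz": 0,"grip": -1},{"tx": -48,"ty": -36.7,"tz": 0,"grip": -1},{"tx": -48,"ty": -36.7,"tz": 0,"grip": -1},{"tx": -48,"ty": -36.7,"tz": 0,"grip": -1},{"tx": -48,"ty": -36.7,"tz": 0,"grip": -1},{"tx": -48,"ty": -36.7,"tz": 0,"grip": -1},{"tx": -48,"ty": -36.7,"tz": 0,"grip": -1},{"tx": -48,"ty": -36.7,"tz": 0,"grip": -1},{"tx": -48,"ty": -36.7,"tz": 0,"grip": -1},{"tx": -48,"ty": -36.7,"tz": 0,"grip": -1},{"tx": -48,"ty": -36.7,"tz": 0,"grip": -1},{"tx": -48,"ty": -36.7,"tz": 0,"grip": -1},{"tx": -48,"ty": -36.7,"tz": 0,"grip": -1},{"tx": -48,"ty": -36.7,"tz": 0,"grip": -1},{"tx": -48,"ty": -36.7,"tz": 0,"grip": -1},{"tx": -48,"ty": -36.7,"tz": 0,"grip": -1},{"tx": -48,"ty": -36.7,"tz": 6,"grip": -1},{"tx": -48,"ty": -36.7,"tz": 6,"grip": -1},{"tx": -48,"ty": -36.7,"tz": 6,"grip": -1},{"tx": -48,"ty": -36.7,"tz": 6,"grip": -1}]}}

```text
validation failed for argument at $.co...
```

Run:
```python
from h import *
a=env.capture("scene");b=env.capture("top");s=env.get_state();print(s["t"],s["ee_pos"],s["ee_rot"],s["contact_force"])
cv2.imwrite("pics/c1.png",np.hstack([cv2.resize(i,(400,308),interpolation=2) for i in(a[165:265,290:420],b[150:250,275:405])]))
```

```text
0.2 [128.10697082 560.25521781 213.44545432] [-3.52383501e-01 -3.12165605e+00  1.62427745e-03] [-0.36635108 -0.99505214 -0.04670487]
```

View pics/c1.png

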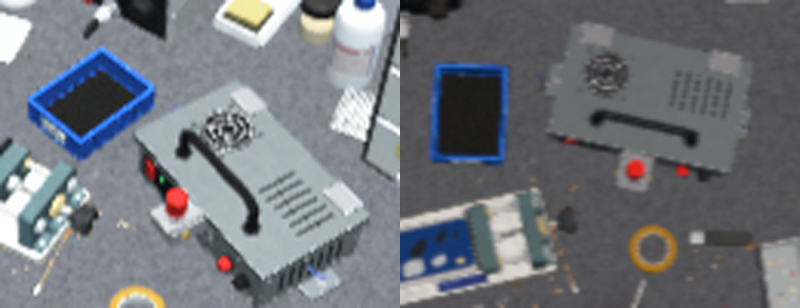

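The move call was refused as invalid, so the arm hasn't moved and the picture is unchanged. That picture shows the same scene, with the pin at (351,205) top. I'll try one short row to find out which format is accepted.

{"fn": "servo_tool", "kwargs": {"commands": [{"tx": -3.3,"ty": -2.5,"tz": 0,"wx": 0,"wy": 0,"wz": 0,"grip": -1}]}}

```text
t: 0.28
ee_pos: [152.3, 532.8, 213.3]
ee_rot: [-0.345, -3.12, -0.005]
contact_force: [1.4, 0.8, 0.9]
grip_width: 91.4
```

{"fn": "servo_tool", "kwargs": {"commands": [{"tx": -44.7,"ty": -34.2,"tz": 0,"wx": 0,"wy": 0,"wz": 0,"grip": -1},{"tx": -44.7,"ty": -34.2,"tz": 0,"wx": 0,"wy": 0,"wz": 0,"grip": -1}]}}

```text
t: 0.45
ee_pos: [208.3, 463.6, 213.5]
ee_rot: [0.349, 3.122, -0.001]
contact_force: [1.0, 0.7, 0.3]
grip_width: 91.4
```

{"fn": "servo_tool", "kwargs": {"commands": [{"tx": -38.1,"ty": -29.2,"tz": 0,"wx": 0,"wy": 0,"wz": 0,"grip": -1},{"tx": -38.1,"ty": -29.2,"tz": 0,"wx": 0,"wy": 0,"wz": 0,"grip": -1},{"tx": -38.1,"ty": -29.2,"tz": 0,"wx": 0,"wy": 0,"wz": 0,"grip": -1},{"tx": -38.1,"ty": -29.2,"tz": 0,"wx": 0,"wy": 0,"wz": 0,"grip": -1},{"tx": -38.1,"ty": -29.2,"tz": 0,"wx": 0,"wy": 0,"wz": 0,"grip": -1},{"tx": -38.1,"ty": -29.2,"tz": 0,"wx": 0,"wy": 0,"wz": 0,"grip": -1},{"tx": -38.1,"ty": -29.2,"tz": 0,"wx": 0,"wy": 0,"wz": 0,"grip": -1},{"tx": -38.1,"ty": -29.2,"tz": 0,"wx": 0,"wy": 0,"wz": 0,"grip": -1},{"tx": -38.1,"ty": -29.2,"tz": 0,"wx": 0,"wy": 0,"wz": 0,"grip": -1},{"tx": -38.1,"ty": -29.2,"tz": 0,"wx": 0,"wy": 0,"wz": 0,"grip": -1},{"tx": -38.1,"ty": -29.2,"tz": 0,"wx": 0,"wy": 0,"wz": 0,"grip": -1},{"tx": -38.1,"ty": -29.2,"tz": 0,"wx": 0,"wy": 0,"wz": 0,"grip": -1},{"tx": -38.1,"ty": -29.2,"tz": 0,"wx": 0,"wy": 0,"wz": 0,"grip": -1},{"tx": -38.1,"ty": -29.2,"tz": 0,"wx": 0,"wy": 0,"wz": 0,"grip": -1},{"tx": -38.1,"ty": -29.2,"tz": 6,"wx": 0,"wy": 0,"wz": 0,"grip": -1},{"tx": -38.1,"ty": -29.2,"tz": 6,"wx": 0,"wy": 0,"wz": 0,"grip": -1},{"tx": -38.1,"ty": -29.2,"tz": 6,"wx": 0,"wy": 0,"wz": 0,"grip": -1}]}}

```text
t: 1.87
ee_pos: [510.1, 95.8, 150.1]
ee_rot: [-0.349, -3.113, 0.003]
contact_force: [-1.0, 0.6, -0.3]
grip_width: 91.3
```

Run:
```python
from h import *
a=env.capture("scene");b=env.capture("top");s=env.get_state();print(s["t"],s["ee_pos"],s["ee_rot"],s["contact_force"])
cv2.imwrite("pics/c2.png",np.hstack([cv2.resize(i,(400,308),interpolation=2) for i in(a[165:265,290:420],b[150:250,275:405])]))
```

```text
1.9667 [513.62628299  96.17518939 154.13002231] [-3.49835159e-01 -3.12111835e+00 -2.13125832e-04] [-0.16094303 -0.11097054  0.86433456]
```

View pics/c2.png

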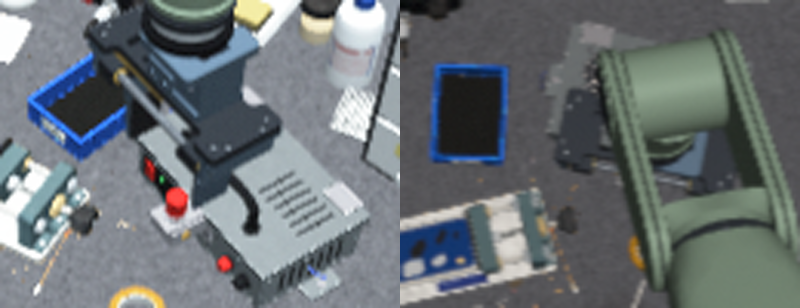

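The gripper is centred over the pin, with its long axis along the case's y. The pin head is visible at scene (347,232), just in front of the near finger. I'll lower and grip.

{"fn": "servo_tool", "kwargs": {"commands": [{"tx": 0,"ty": -0.1,"tz": 3,"wx": 0,"wy": 0,"wz": 0,"grip": -1},{"tx": 0,"ty": -0.1,"tz": 6,"wx": 0,"wy": 0,"wz": 0,"grip": -1},{"tx": 0,"ty": -0.1,"tz": 7.9,"wx": 0,"wy": 0,"wz": 0,"grip": -1},{"tx": 0,"ty": -0.1,"tz": 7.9,"wx": 0,"wy": 0,"wz": 0,"grip": -1},{"tx": 0,"ty": -0.1,"tz": 7.9,"wx": 0,"wy": 0,"wz": 0,"grip": 1},{"tx": 0,"ty": -0.1,"tz": 7.9,"wx": 0,"wy": 0,"wz": 0,"grip": 1},{"tx": 0,"ty": -0.1,"tz": 7.9,"wx": 0,"wy": 0,"wz": 0,"grip": 1},{"tx": 0,"ty": -0.1,"tz": 7.9,"wx": 0,"wy": 0,"wz": 0,"grip": 1},{"tx": 0,"ty": -0.1,"tz": 7.9,"wx": 0,"wy": 0,"wz": 0,"grip": 1},{"tx": 0,"ty": -0.1,"tz": 7.9,"wx": 0,"wy": 0,"wz": 0,"grip": 1},{"tx": 0,"ty": -0.1,"tz": 7.9,"wx": 0,"wy": 0,"wz": 0,"grip": 1},{"tx": 0,"ty": -0.1,"tz": 7.9,"wx": 0,"wy": 0,"wz": 0,"grip": 1}], "force": 35}}

```text
t: 2.97
ee_pos: [514.2, 94.1, 75.1]
ee_rot: [0.353, 3.122, 0.0]
contact_force: [1.4, -0.5, -0.5]
grip_width: 40.5
```

{"fn": "servo_tool", "kwargs": {"commands": [{"tx": 0,"ty": 0,"tz": 0,"wx": 0,"wy": 0,"wz": 0,"grip": 1},{"tx": 0,"ty": 0,"tz": 0,"wx": 0,"wy": 0,"wz": 0,"grip": 1},{"tx": 0,"ty": 0,"tz": 0,"wx": 0,"wy": 0,"wz": 0,"grip": 1},{"tx": 0,"ty": 0,"tz": 0,"wx": 0,"wy": 0,"wz": 0,"grip": 1},{"tx": 0,"ty": 0,"tz": 0,"wx": 0,"wy": 0,"wz": 0,"grip": 1},{"tx": 0,"ty": 0,"tz": 0,"wx": 0,"wy": 0,"wz": 0,"grip": 1}]}}

```text
t: 3.47
ee_pos: [514.2, 94.4, 74.9]
ee_rot: [0.353, 3.122, 0.001]
contact_force: [2.2, 1.5, 0.6]
grip_width: 19.2
```

{"fn": "servo_tool", "kwargs": {"commands": [{"tx": 0,"ty": 0,"tz": -0.4,"wx": 0,"wy": 0,"wz": 0,"grip": 1},{"tx": 0,"ty": 0,"tz": -0.8,"wx": 0,"wy": 0,"wz": 0,"grip": 1},{"tx": 0,"ty": 0,"tz": -1.2,"wx": 0,"wy": 0,"wz": 0,"grip": 1},{"tx": 0,"ty": 0,"tz": -2,"wx": 0,"wy": 0,"wz": 0,"grip": 1},{"tx": 0,"ty": 0,"tz": -3,"wx": 0,"wy": 0,"wz": 0,"grip": 1},{"tx": 0,"ty": 0,"tz": -4,"wx": 0,"wy": 0,"wz": 0,"grip": 1},{"tx": 0,"ty": 0,"tz": -6,"wx": 0,"wy": 0,"wz": 0,"grip": 1},{"tx": 0,"ty": 0,"tz": -8,"wx": 0,"wy": 0,"wz": 0,"grip": 1},{"tx": 0,"ty": 0,"tz": -8,"wx": 0,"wy": 0,"wz": 0,"grip": 1},{"tx": 0,"ty": 0,"tz": -8,"wx": 0,"wy": 0,"wz": 0,"grip": 1}]}}

```text
t: 4.3
ee_pos: [514.9, 94.2, 156.7]
ee_rot: [0.352, 3.118, 0.001]
contact_force: [1.1, 0.0, -1.0]
grip_width: 19.3
```

Run:
```python
from h import *
a=env.capture("scene");s=env.get_state();print(s["t"],s["ee_pos"],s["contact_force"],s["grip_width"])
cv2.imwrite("pics/c3.png",cv2.resize(a[165:265,290:420],(520,400),interpolation=2))
```

```text
4.35 [514.00570546  94.07271005 155.38912247] [-0.17688015  0.37604416 -0.6762179 ] 19.176135159402115
```

View pics/c3.png

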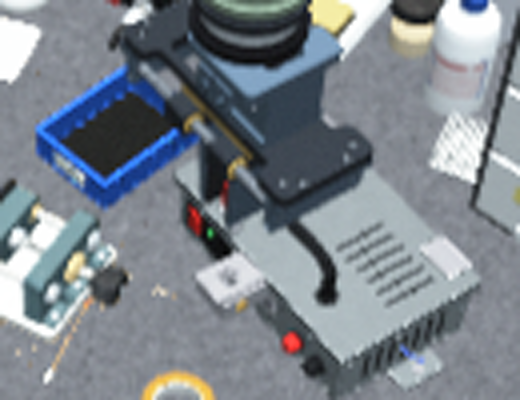

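The lug at (235,275) in the crop is empty, the cover is still shut and the grip reads 19 mm, so the pin is held. Next I carry it over the tray and tilt it so it will fall along the tray's long side.

{"fn": "servo_tool", "kwargs": {"commands": [{"tx": -2,"ty": 9.8,"tz": 0,"wx": 0,"wy": 0,"wz": 0,"grip": 1},{"tx": -4,"ty": 19.5,"tz": 0,"wx": 0,"wy": 0,"wz": 0,"grip": 1},{"tx": -4,"ty": 19.5,"tz": 0,"wx": 0,"wy": -0.1,"wz": 0,"grip": 1},{"tx": -4,"ty": 19.5,"tz": 0,"wx": 0,"wy": -0.2,"wz": 0,"grip": 1},{"tx": -4,"ty": 19.5,"tz": 0,"wx": 0,"wy": -0.3,"wz": 0,"grip": 1},{"tx": -4,"ty": 19.5,"tz": 0,"wx": 0,"wy": -0.4,"wz": 0,"grip": 1},{"tx": -4,"ty": 19.5,"tz": 2,"wx": 0,"wy": -0.5,"wz": 0,"grip": 1},{"tx": -4,"ty": 19.5,"tz": 4,"wx": 0,"wy": -0.5,"wz": 0,"grip": 1},{"tx": -4,"ty": 19.5,"tz": 6,"wx": 0,"wy": -0.5,"wz": 0,"grip": 1},{"tx": -4,"ty": 19.5,"tz": 6,"wx": 0,"wy": -0.5,"wz": 0,"grip": 1},{"tx": -4,"ty": 19.5,"tz": 6,"wx": 0,"wy": -0.5,"wz": 0,"grip": 1}]}}

```text
t: 5.27
ee_pos: [595.5, 274.8, 93.1]
ee_rot: [0.295, 2.63, -0.079]
contact_force: [0.5, -0.4, 0.3]
grip_width: 19.3
```

Run:
```python
from h import *
a=env.capture("scene");s=env.get_state();print(s["t"],s["ee_pos"],s["ee_rot"],s["contact_force"],s["grip_width"])
cv2.imwrite("pics/c4.png",cv2.resize(a[145:245,270:400],(520,400),interpolation=2))
```

```text
5.3167 [596.77426134 275.27820129  94.81614246] [ 0.29648243  2.62755843 -0.07631486] [ 0.05723595  0.35315375 -1.22170147] 19.149189248704843
```

View pics/c4.png

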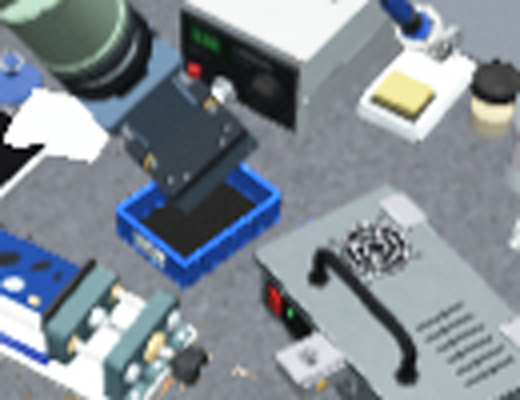

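The tool is tilted over the blue tray, with its finger tip over the tray floor at about (190,205) in the crop. I'll lower and release with a small opening, so the pin falls between the fingers.

{"fn": "servo_tool", "kwargs": {"commands": [{"tx": 0.8,"ty": 0,"tz": 1.5,"wx": 0,"wy": 0,"wz": 0,"grip": 1},{"tx": 1.6,"ty": 0,"tz": 3,"wx": 0,"wy": 0,"wz": 0,"grip": 1},{"tx": 2.2,"ty": 0,"tz": 4,"wx": 0,"wy": 0,"wz": 0,"grip": 1},{"tx": 2.5,"ty": 0,"tz": 4.6,"wx": 0,"wy": 0,"wz": 0,"grip": 1},{"tx": 2.5,"ty": 0,"tz": 4.6,"wx": 0,"wy": 0,"wz": 0,"grip": 1},{"tx": 2.5,"ty": 0,"tz": 4.6,"wx": 0,"wy": 0,"wz": 0,"grip": 0.2},{"tx": 2.5,"ty": 0,"tz": 4.6,"wx": 0,"wy": 0,"wz": 0,"grip": 0.2},{"tx": 2.5,"ty": 0,"tz": 4.6,"wx": 0,"wy": 0,"wz": 0,"grip": 0.2},{"tx": 2.5,"ty": 0,"tz": 4.6,"wx": 0,"wy": 0,"wz": 0,"grip": 0.2},{"tx": 2.5,"ty": 0,"tz": 4.6,"wx": 0,"wy": 0,"wz": 0,"grip": 0.2},{"tx": 2.5,"ty": 0,"tz": 4.6,"wx": 0,"wy": 0,"wz": 0,"grip": 0.2},{"tx": 2.5,"ty": 0,"tz": 4.6,"wx": 0,"wy": 0,"wz": 0,"grip": 0.2}]}}

```text
t: 6.32
ee_pos: [596.7, 275.4, 42.8]
ee_rot: [0.296, 2.627, -0.075]
contact_force: [-0.7, -0.2, -0.1]
grip_width: 36.5
```

{"fn": "servo_tool", "kwargs": {"commands": [{"tx": -0.5,"ty": 0,"tz": -0.9,"wx": 0,"wy": 0,"wz": 0,"grip": 0.2},{"tx": -1.5,"ty": 0,"tz": -2.7,"wx": 0,"wy": 0,"wz": 0,"grip": 0.2},{"tx": -3,"ty": 0,"tz": -5.5,"wx": 0,"wy": 0,"wz": 0,"grip": 0.2},{"tx": -4.8,"ty": 0,"tz": -8.8,"wx": 0,"wy": 0,"wz": 0,"grip": 0.2},{"tx": -6.2,"ty": 0,"tz": -11.4,"wx": 0,"wy": 0.1,"wz": 0,"grip": 0},{"tx": -6.2,"ty": 0,"tz": -11.4,"wx": 0,"wy": 0.2,"wz": 0,"grip": 0},{"tx": -6.2,"ty": 0,"tz": -11.4,"wx": 0,"wy": 0.3,"wz": 0,"grip": 0},{"tx": -6.2,"ty": 0,"tz": -11.4,"wx": 0,"wy": 0.4,"wz": 0,"grip": 0},{"tx": -6.2,"ty": 0,"tz": -11.4,"wx": 0,"wy": 0.5,"wz": 0,"grip": 0},{"tx": -6.2,"ty": 0,"tz": -11.4,"wx": 0,"wy": 0.5,"wz": 0,"grip": 0},{"tx": -6.2,"ty": 0,"tz": -11.4,"wx": 0,"wy": 0.5,"wz": 0,"grip": 0}]}}

```text
t: 7.23
ee_pos: [597.2, 274.6, 171.5]
ee_rot: [0.355, 3.121, -0.001]
contact_force: [-0.2, -0.8, -0.1]
grip_width: 45.4
```

Run:
```python
from h import *
a=env.capture("scene");b=env.capture("top");s=env.get_state();print(s["t"],s["ee_pos"],s["ee_rot"],s["contact_force"],s["grip_width"])
cv2.imwrite("pics/c5.png",np.hstack([cv2.resize(i,(400,308),interpolation=2) for i in(a[155:255,280:410],b[150:250,275:405])]))
```

```text
7.3333 [595.39534912 275.28371857 171.75906671] [-3.51858681e-01 -3.12169525e+00  1.67586856e-03] [ 0.15007827 -0.38667345  0.1112362 ] 45.607977461700926
```

View pics/c5.png

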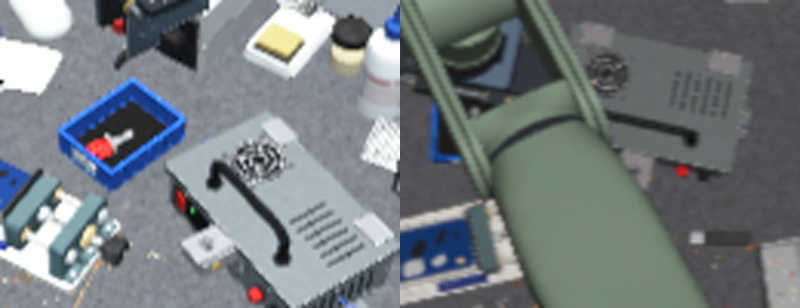

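The pin is lying in the blue tray, with its head at (98,148) in the crop. The cover is shut and the lug is empty. Before swinging the cover I check how much room there is to the drawer cabinet behind it.

Run:
```python
from h import *
a=cv2.imread("pics/s0.png")[125:275,390:560];b=cv2.imread("pics/t0.png")[65:200,335:488]
cv2.imwrite("pics/c6.png",np.hstack([cv2.resize(i,(400,353),interpolation=2) for i in(a,b)]))
print("bottom",[plane("scene",p,0) for p in((408,207),(488,266))])
print("topL",tri((418,165),(370,128)))
```

```text
bottom [array([782.9,  47.6,   0. ]), array([ 756.4, -260.8,    0. ])]
topL (array([741.1,  35. , 232.6]), 9.3)
```

View pics/c6.png

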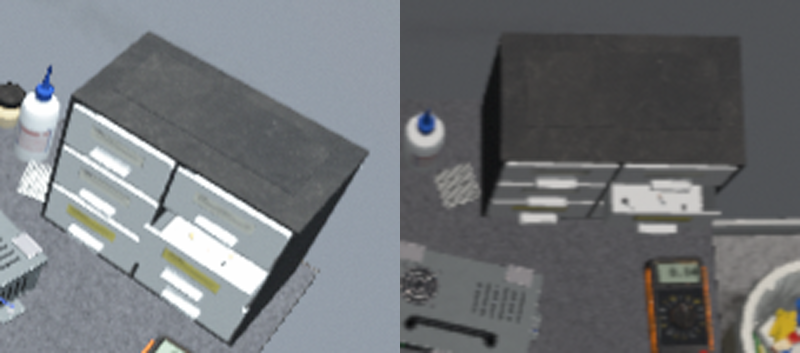

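The cabinet's front top edge runs from (75,98) to (300,230) in the scene crop and from (505,162) to (743,165) in the top crop. One drawer, at lower right, is pulled out.

Run:
```python
from h import *
print("topFL",tri((421.9,166.6),(375.2,127)),"topFR",tri((517.5,222.8),(466.2,128.1)),"botFL",tri((409.1,218.5),(367.5,146.5)))
S=lambda x,y:(390+x/2.353,125+y/2.353);T=lambda x,y:(335+(x-400)/2.614,65+y/2.614)
print("drawer corner",tri(S(148,232),T(612,208)),"bottle",tri(S(48,70),T(426,115)))
```

```text
topFL (array([741.2,  20.2, 236.7]), 5.2) topFR (array([ 730.9, -270. ,  241.6]), 6.9) botFL (array([749.1,  18.7,  -6. ]), 0.7)
drawer corner (array([ 710.4, -129.9,  134.4]), 1.7) bottle (array([833.3, 109.5, 163.4]), 5.9)
```

```bash
python3 -c "
from h import *
print(env.get_state()['joint_pos'].round(2))"
```

```text
[ 0.42  0.47  1.43 -0.    1.24 -0.93]
```

{"fn": "servo_tool", "kwargs": {"commands": [{"tx": -0.2,"ty": -4,"tz": 0,"wx": 0,"wy": 0,"wz": 0.12,"grip": 0},{"tx": -0.4,"ty": -8,"tz": 0,"wx": 0,"wy": 0,"wz": 0.24,"grip": 0},{"tx": -0.6,"ty": -12,"tz": 0,"wx": 0,"wy": 0,"wz": 0.36,"grip": 0},{"tx": -0.7,"ty": -16,"tz": 0,"wx": 0,"wy": 0,"wz": 0.48,"grip": 0},{"tx": -0.7,"ty": -17.2,"tz": 0,"wx": 0,"wy": 0,"wz": 0.6,"grip": 0},{"tx": -0.7,"ty": -17.2,"tz": 0,"wx": 0,"wy": 0,"wz": 0.72,"grip": 0},{"tx": -0.7,"ty": -17.2,"tz": 0,"wx": 0,"wy": 0,"wz": 0.84,"grip": 0},{"tx": -0.7,"ty": -17.2,"tz": 0,"wx": 0,"wy": 0,"wz": 0.96,"grip": 0},{"tx": -0.7,"ty": -17.2,"tz": 0,"wx": 0,"wy": 0,"wz": 1.08,"grip": 0},{"tx": -0.7,"ty": -17.2,"tz": 0,"wx": 0,"wy": 0,"wz": 1.2,"grip": 0},{"tx": -0.7,"ty": -17.2,"tz": 0,"wx": 0,"wy": 0,"wz": 1.32,"grip": 0},{"tx": -0.7,"ty": -17.2,"tz": 0,"wx": 0,"wy": 0,"wz": 1.44,"grip": 0},{"tx": -0.7,"ty": -17.2,"tz": 0,"wx": 0,"wy": 0,"wz": 1.571,"grip": 0},{"tx": -0.7,"ty": -17.2,"tz": 0,"wx": 0,"wy": 0,"wz": 1.571,"grip": 0},{"tx": -0.7,"ty": -17.2,"tz": 0,"wx": 0,"wy": 0,"wz": 1.571,"grip": 0}]}}

```text
t: 8.58
ee_pos: [563.8, 106.8, 172.5]
ee_rot: [2.452, 1.963, 0.0]
contact_force: [0.1, -0.2, -0.5]
grip_width: 45.7
```

Run:
```python
from h import *
from scipy.spatial.transform import Rotation as R
a=env.capture("scene");s=env.get_state();print(s["t"],s["ee_pos"],R.from_rotvec(s["ee_rot"]).as_matrix().round(3),s["contact_force"],s["grip_width"],s["joint_pos"])
cv2.imwrite("pics/c7.png",cv2.resize(a[155:255,290:420],(780,600),interpolation=2))
```

```text
8.6333 [564.05007103 106.64327577 172.51032993] [[ 0.219  0.976  0.   ]
 [ 0.976 -0.219 -0.   ]
 [-0.     0.    -1.   ]] [ 0.36800429 -0.300828    0.36507654] 45.62098133449852 [ 1.67010581e-01  3.46755433e-01  1.63235636e+00 -3.42702986e-04
  1.16219831e+00  3.88046423e-01]
```

View pics/c7.png

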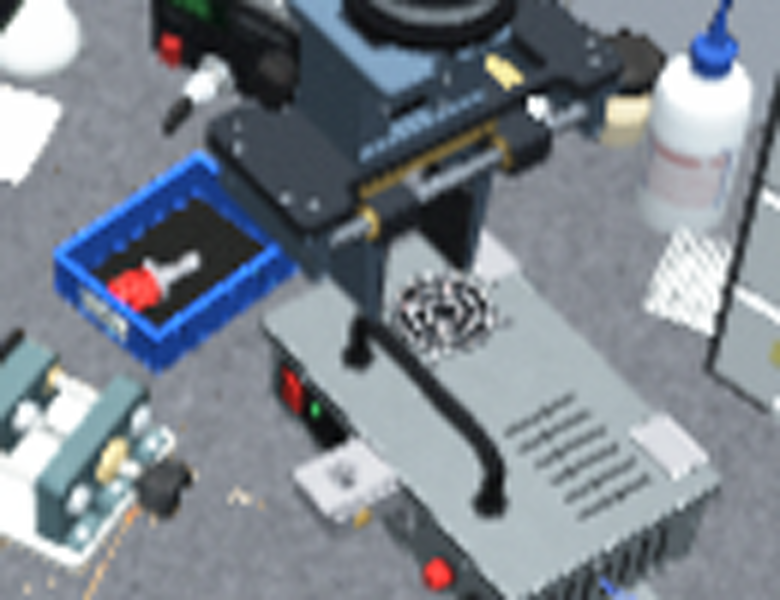

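The fingers straddle above the handle's left half. The bar's top runs from about (365,322) to (497,455) in the crop. I'll convert those ends to check the offset.

Run:
```python
from h import *
p=[plane("scene",(290+x/6,155+y/6),110)for x,y in((365,322),(497,455),(430,385))]
print(p,np.linalg.norm(p[0]-p[1]))
```

```text
[array([571.7, 128.4, 110. ]), array([551.7,  28.9, 110. ]), array([562.8,  79.3, 110. ])] 101.49014730504632
```

{"fn": "servo_tool", "kwargs": {"commands": [{"tx": -0.7,"ty": 0.3,"tz": 2.5,"wx": 0,"wy": 0,"wz": 0,"grip": 0},{"tx": -0.7,"ty": 0.3,"tz": 5,"wx": 0,"wy": 0,"wz": 0,"grip": 0},{"tx": -0.7,"ty": 0.3,"tz": 6.5,"wx": 0,"wy": 0,"wz": 0,"grip": 0},{"tx": -0.7,"ty": 0.3,"tz": 7.5,"wx": 0,"wy": 0,"wz": 0,"grip": 0},{"tx": -0.7,"ty": 0.3,"tz": 8.1,"wx": 0,"wy": 0,"wz": 0,"grip": 0},{"tx": -0.7,"ty": 0.3,"tz": 8.1,"wx": 0,"wy": 0,"wz": 0,"grip": 0},{"tx": -0.7,"ty": 0.3,"tz": 8.1,"wx": 0,"wy": 0,"wz": 0,"grip": 0.5},{"tx": -0.7,"ty": 0.3,"tz": 8.1,"wx": 0,"wy": 0,"wz": 0,"grip": 0.5},{"tx": -0.7,"ty": 0.3,"tz": 8.1,"wx": 0,"wy": 0,"wz": 0,"grip": 0.5},{"tx": -0.7,"ty": 0.3,"tz": 8.1,"wx": 0,"wy": 0,"wz": 0,"grip": 0.5},{"tx": -0.7,"ty": 0.3,"tz": 8.1,"wx": 0,"wy": 0,"wz": 0,"grip": 0.5}], "force": 15}}

```text
t: 9.55
ee_pos: [566.6, 98.7, 92.0]
ee_rot: [2.456, 1.958, 0.002]
contact_force: [0.9, -0.1, -0.2]
grip_width: 22.8
```

{"fn": "servo_tool", "kwargs": {"commands": [{"tx": 0,"ty": 0,"tz": 0,"wx": 0,"wy": 0,"wz": 0,"grip": 1},{"tx": 0,"ty": 0,"tz": 0,"wx": 0,"wy": 0,"wz": 0,"grip": 1},{"tx": 0,"ty": 0,"tz": 0,"wx": 0,"wy": 0,"wz": 0,"grip": 1},{"tx": 0,"ty": 0,"tz": 0,"wx": 0,"wy": 0,"wz": 0,"grip": 1},{"tx": 0,"ty": 0,"tz": 0,"wx": 0,"wy": 0,"wz": 0,"grip": 1}]}}

```text
t: 9.97
ee_pos: [567.9, 98.3, 91.6]
ee_rot: [2.455, 1.956, 0.004]
contact_force: [5.9, -2.7, -2.5]
grip_width: 9.9
```

Run:
```python
from h import *
s=env.get_state();print({k:np.round(s[k],2) for k in("t","ee_pos","contact_force","torque","grip_width")})
```

```text
{'t': np.float64(9.97), 'ee_pos': array([567.86,  98.32,  91.61]), 'contact_force': array([ 5.89, -2.71, -2.55]), 'torque': array([-0.47, -0.75, -0.21]), 'grip_width': np.float64(9.92)}
```

{"fn": "servo_tool", "kwargs": {"commands": [{"tx": 0,"ty": 0.2,"tz": 0,"wx": 0,"wy": 0,"wz": 0,"grip": 1},{"tx": 0,"ty": 0.31,"tz": -0.27,"wx": 0,"wy": 0,"wz": 0,"grip": 1},{"tx": 0,"ty": 0.43,"tz": -0.54,"wx": 0,"wy": 0,"wz": 0,"grip": 1},{"tx": 0,"ty": 0.7,"tz": -1.07,"wx": 0,"wy": 0,"wz": 0,"grip": 1},{"tx": 0,"ty": 0.99,"tz": -1.59,"wx": 0,"wy": 0,"wz": 0,"grip": 1},{"tx": 0,"ty": 1.3,"tz": -2.09,"wx": 0,"wy": 0,"wz": 0,"grip": 1},{"tx": 0,"ty": 1.64,"tz": -2.57,"wx": 0,"wy": 0,"wz": 0,"grip": 1},{"tx": 0,"ty": 2.01,"tz": -3.04,"wx": 0,"wy": 0,"wz": 0,"grip": 1},{"tx": 0,"ty": 2.4,"tz": -3.48,"wx": 0,"wy": 0,"wz": 0,"grip": 1},{"tx": 0,"ty": 2.82,"tz": -3.91,"wx": 0,"wy": 0,"wz": 0,"grip": 1},{"tx": 0,"ty": 3.25,"tz": -4.31,"wx": 0,"wy": 0,"wz": 0,"grip": 1},{"tx": 0,"ty": 3.71,"tz": -4.69,"wx": 0,"wy": 0,"wz": 0,"grip": 1},{"tx": 0,"ty": 3.71,"tz": -4.69,"wx": 0,"wy": 0,"wz": 0,"grip": 1}]}}

```text
t: 11.05
ee_pos: [601.5, 90.1, 140.3]
ee_rot: [-2.456, -1.957, 0.003]
contact_force: [-8.5, 1.0, 6.3]
grip_width: 9.7
```

Run:
```python
from h import *
a=env.capture("scene")
s=env.get_state();print({k:np.round(s[k],2) for k in("t","ee_pos","contact_force","torque","grip_width")})
cv2.imwrite("pics/c8.png",cv2.resize(a[135:265,280:450],(780,596),interpolation=2))
```

```text
{'t': np.float64(11.1), 'ee_pos': array([601.14,  90.15, 140.02]), 'contact_force': array([-7.85,  2.11,  5.93]), 'torque': array([-0.05,  1.63, -0.21]), 'grip_width': np.float64(9.48)}
```

View pics/c8.png

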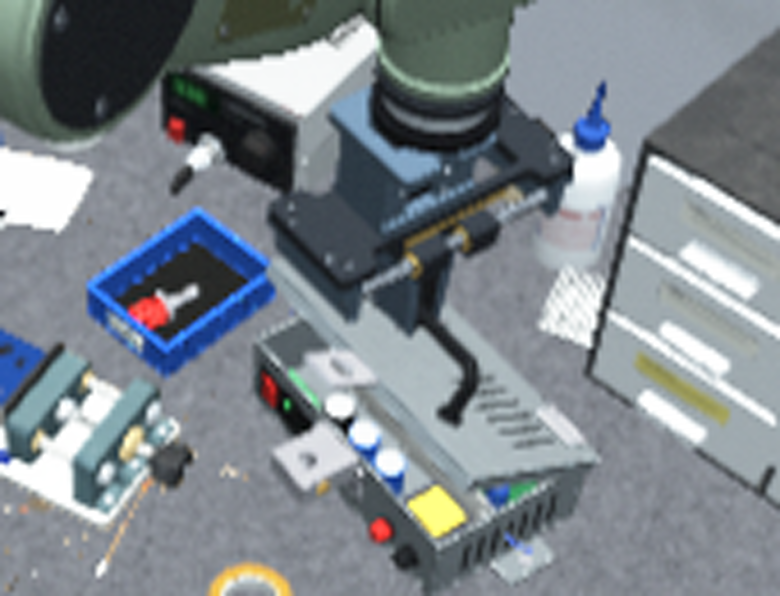

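The cover is at about 30° by the handle position (29.5° from x, 31.2° from z). The pin is still in the tray, and the only load is 10 N pulling outward along the cover. I'll ease that by 1 mm and carry on to 60°.

{"fn": "servo_tool", "kwargs": {"commands": [{"tx": 0,"ty": 0.2,"tz": -0.3,"wx": 0,"wy": 0,"wz": 0,"grip": 1},{"tx": 0,"ty": 0.4,"tz": -0.45,"wx": 0,"wy": 0,"wz": 0,"grip": 1},{"tx": 0,"ty": 0.88,"tz": -0.79,"wx": 0,"wy": 0,"wz": 0,"grip": 1},{"tx": 0,"ty": 1.38,"tz": -1.08,"wx": 0,"wy": 0,"wz": 0,"grip": 1},{"tx": 0,"ty": 1.9,"tz": -1.36,"wx": 0,"wy": 0,"wz": 0,"grip": 1},{"tx": 0,"ty": 2.43,"tz": -1.6,"wx": 0,"wy": 0,"wz": 0,"grip": 1},{"tx": 0,"ty": 2.98,"tz": -1.82,"wx": 0,"wy": 0,"wz": 0,"grip": 1},{"tx": 0,"ty": 3.55,"tz": -2.01,"wx": 0,"wy": 0,"wz": 0,"grip": 1},{"tx": 0,"ty": 4.12,"tz": -2.17,"wx": 0,"wy": 0,"wz": 0,"grip": 1},{"tx": 0,"ty": 4.12,"tz": -2.17,"wx": 0,"wy": 0,"wz": 0,"grip": 1},{"tx": 0,"ty": 4.12,"tz": -2.17,"wx": 0,"wy": 0,"wz": 0,"grip": 1}]}}

```text
t: 12.02
ee_pos: [643.7, 80.0, 161.1]
ee_rot: [2.455, 1.956, 0.001]
contact_force: [-4.4, -3.5, 4.9]
grip_width: 9.4
```

Run:
```python
from h import *
s=env.get_state();print({k:np.round(s[k],2) for k in("t","ee_pos","contact_force","torque","grip_width")})
p=s["ee_pos"];dx=.976*p[0]-.219*p[1]-532.7;print(dx,"angle x",np.degrees(np.arccos((105-dx)/113.09))-21.8,"z",p[2]+16.4-66)
```

```text
{'t': np.float64(12.02), 'ee_pos': array([643.66,  80.01, 161.1 ]), 'contact_force': array([-4.39, -3.49,  4.91]), 'torque': array([-0.75,  0.84, -0.25]), 'grip_width': np.float64(9.36)}
77.98775728498856 angle x 54.38096037836972 z 111.49674972270122
```

{"fn": "servo_tool", "kwargs": {"commands": [{"tx": 0,"ty": 0.4,"tz": -0.06,"wx": 0,"wy": 0,"wz": 0,"grip": 1},{"tx": 0,"ty": 0.8,"tz": -0.12,"wx": 0,"wy": 0,"wz": 0,"grip": 1},{"tx": 0,"ty": 1.1,"tz": -0.15,"wx": 0,"wy": 0,"wz": 0,"grip": 1},{"tx": 0,"ty": 1.1,"tz": -0.15,"wx": 0,"wy": 0,"wz": 0,"grip": 1},{"tx": 0,"ty": 1.1,"tz": -0.15,"wx": 0,"wy": 0,"wz": 0,"grip": 1},{"tx": 0,"ty": 1.1,"tz": -0.15,"wx": 0,"wy": 0,"wz": 0,"grip": 1}]}}

```text
t: 12.52
ee_pos: [654.4, 77.4, 162.8]
ee_rot: [2.454, 1.956, 0.002]
contact_force: [-2.8, -5.1, 5.0]
grip_width: 9.5
```

Run:
```python
from h import *
a=env.capture("scene")
for i in range(3):
  env.capture("top");s=env.get_state();p=s["ee_pos"];dx=.976*p[0]-.219*p[1]-532.7;print(round(s["t"],2),p.round(1),s["contact_force"].round(1),dx.round(1),"angle x",np.degrees(np.arccos((105-dx)/113.09))-21.8,"z",p[2]+16.4-66)
cv2.imwrite("pics/c9.png",cv2.resize(a[125:255,280:450],(780,596),interpolation=2))
```

```text
12.62 [654.4  77.4 162.8] [-3.8 -3.9  5.8] 89.0 angle x 60.081361803170296 z 113.1821264729293
12.67 [654.4  77.4 162.8] [-3.2 -3.2  6.4] 89.0 angle x 60.07695425496803 z 113.18098996312537
12.72 [654.3  77.4 162.8] [-3.5 -4.2  5.7] 89.0 angle x 60.06798101199227 z 113.18971142438468
```

View pics/c9.png

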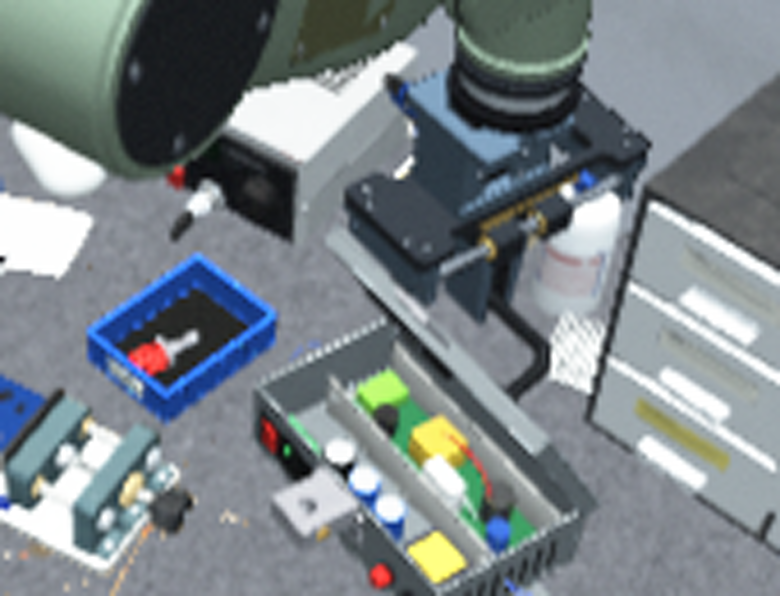

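The cover is up at about 60° and held by its bar, with the pin lying in the tray at (150,358) in the crop. Nothing else is touching the cover. As an independent angle check I use the cover's front right corner, at (548,450) in the crop.

Run:
```python
from h import *
o,d=ray("scene",(280+548/4.588,125+450/4.585))
ex=np.array([.976,-.219,0]);ey=np.array([.219,.976,0]);H=np.array([666,56,66.])
t=((H-102*ey-o)@ey)/(d@ey);q=o+d*t-H;x,z=q@ex,q[2];print(x,z,np.hypot(x,z),np.degrees(np.arctan2(z,-x)))
```

```text
-60.44986393227802 101.13158989610508 117.82098507627964 59.131772828855446
```

The corner gives about 59°, which agrees with the handle's 60.1°. I'm handing in.

```bash
python3 -c "
from h import *
print(env.hand_in()); s=env.get_state(); print(s['t'],s['ee_pos'],s['contact_force'],s['grip_width'])"
```

```text
the job is handed in; nothing more can be done
None
the job is handed in; nothing more can be done
```

The cover is up at about 60° and the gripper is still holding it there by its black bar. The job was handed in at about 12.7 s of the 51 s allowed, and no verdict was reported.

- **Locking pin:** I pulled it straight up out of the lug with the cover shut and left it lying in the blue tray. The last picture still shows it there.
- **Cover angle:** the handle position gives 60.1° and a separate camera check on the cover's corner gives about 59°. It held still over the last three readings. The 9.5 mm finger opening matches the bar being gripped.
- **Loads:** the tool still carries about 8 N, mostly outward from the hinge. The bar sits about 1 mm higher than the nominal path (113.2 mm against 111.9 mm above the hinge).
- **Other items:** I did not touch the tray, meter, tape roll or memory stick. The tray looks unmoved in the last view; the other three were not measured again at the end.
- **Mishaps:** the first move command was refused for its format and moved nothing. I viewed 12 pictures, two over the budget of 10.

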